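Clamp a circuit board in the rework fixture to the set force

TASK

Slide the board carrier gently along its channel, under the clamp, until it is fully home against the end stop. Then turn the clamp's wing knob clockwise until the small brass indicator tab pops out of the side of the black force gauge under the clamp arm, and stop there, for overtightening cracks the board. Do not touch the tab, and leave the other things on the bench where they are.

Things in the scene. Friction and masses are not known exactly. Their poses are not given: they have to be found in the camera images.
- fixture: Aluminium clamping fixture bolted to the bench. Origin on the bench top under the screw axis; z up. Base plate 110 mm wide (x), y = -180 to +105 mm, 10 mm thick, with a straight channel along its y axis between two rails (inner faces at x = +-36.5 mm, rail tops 22 mm above the bench). The board carrier slides in it towards +y.
- stop: Dark steel end stop of the channel (60 x 10 x 14 mm), fixed before the column. Origin at the middle of the lower edge of its contact face, 10 mm above the bench, at fixture y = +50 mm; the carrier's leading edge must rest against this face (carrier origin then at fixture y = -25 mm).
- carrier: Loose aluminium plate 70 (x) by 150 (y) by 6 mm, 0.3 to 0.5 kg, with a green circuit board on it, lying in the fixture's channel (1.5 mm side clearance; drag 2 to 6 N), axes along the fixture's. Origin: centre of its underside. Starts drawn back 40 to 70 mm from the stop. A steel package lid 34 mm square, top 14 mm above the origin, lies at y = +25 mm and comes under the clamp's foot when home.
- carrier_grip (a point): Point to pinch the carrier's grip block, which stands at carrier y = -62 mm: an upright black block 36 mm (x) by 12 mm (y), from 6 to 42 mm above the carrier's underside (top 52 mm above the bench). This point is on its mid-plane, 11 mm under its top. Axes as the carrier's.
- knob (a joint): Angle of the clamp's wing knob in rad; grows as it is turned clockwise seen from above, which drives the foot straight down 3 mm per rad; the knob keeps its height. Starts at 0 to 0.8, end of travel at 9. The screw holds where it is left; turning takes 0.1 to 0.2 N m.
- knob_grip (a point): On the knob's axis at the middle of its wing: a plain black bar 50 mm long (own x) by 12 mm thick (own y) by 30 mm tall (116 to 146 mm above the bench), on a thin round neck that goes down to a collar 106 mm above the bench. Pinch it from above across its 12 mm thickness. z up; turns with the knob.
- foot_face (a point): Centre of the underside of the clamp's foot, a steel disc 22 mm across, sprung in the black force gauge under the arm. It starts 2 to 8 mm above the height of the package lid (the spindle's setting differs each time). On the lid it presses with 2 N at first touch, and 7.5 N more for each further rad of the knob, so the tab pops about 1.3 rad after first touch.
- tab (a joint): How far the brass indicator tab (20 mm wide, 8 mm tall) stands out of the black force gauge, a block 54 (x) by 34 by 20 mm on the spindle under the clamp arm, sinking with the foot: near 0 m while in (flush with the gauge's +x face, 34 mm from the screw axis), about 0.012 once popped out along the fixture's +x. It is let out when the foot presses with about 12 N, and stays out.
- tab_end (a point): Centre of the outer end face of the indicator tab, 40 to 60 mm above the bench, 28 mm higher than the foot's face while that is unloaded. Axes as the fixture's.
- screwdriver: Loose screwdriver lying beside the fixture, about 150 mm long. Bystander.
- flux_jar: Small jar, 44 mm across, 45 mm tall. Bystander.
- spool: Small wire spool lying flat, 52 mm across, 24 mm tall. Bystander.
- spare_board: Bare spare circuit board 60 x 80 mm lying on the bench. Bystander.
- parts_tray: Small open parts tray 75 x 110 x 22 mm. Bystander.
- nozzle: Steel hot-air nozzle standing on its wide end, 40 mm across, 36 mm tall. Bystander.
- tweezers: Dark steel tweezers lying flat, 130 mm long. Bystander.
- clamp_arm (a point): Centre of the top of the clamp arm's free end, on the screw axis, 100 mm above the bench. The arm (30 mm wide, underside 74 mm above the bench) overhangs the channel from y = -18 to +94 mm of the fixture, where a column carries it. Axes as the fixture's.
There are look-alikes about, which are no part of the job. Leave any red look-alike of the carrier alone.

How it is judged:
By the outcome, as a careful person would: the job done as asked, in the order asked, and still so for the second after the job is handed in, with the robot touching nothing.
It also fails if it takes over 72 s, if anything falls off the work surface, if the arm or the gripper's body presses on something with over 40 N, if the wrist force passes 120 N, or if a joint passes its speed limit or range.

ROBOT

A 6-joint arm with a two-finger parallel gripper is mounted at the origin on the work surface. World frame = base frame: x ahead of the robot, y to its left, z up, the work surface at z = 0. Lengths are in m, angles in rad, forces in N, time in s.
With the tool pointing down it reaches from about 0.275 to 0.75 m from the base axis. Payload 10.2 kg.
Tool frame: the origin (TCP) lies midway between the tips of the shut fingers; the grasp point (between the pads) lies behind it (pinch_z is the z of the grasp point in the tool frame, in m); z points along the fingers, y is the line along which they close (so a half turn about z gives the same grasp; the last joint's range is limited). The gripper opens to 85 mm and grips with 20 to 120 N. Pads are 22 mm wide; open, the fingers measure 114 mm over their backs; the gripper's body (76 mm by 85 mm) begins 54 mm behind the grasp point. The pads swing forward as they close: fully open they stand 13 mm farther back than shut.
Start: joints at [-1.428, 0.313, 1.498, -0, 1.331, -0.223], TCP at [0.188, -0.49, 0.231] pointing down, gripper open.
Joint ranges: [-2.94, 2.94], [-0.97, 2.17], [0.19, 2.56], [-1.23, 4.37], [0.02, 3.11], [-2.88, 2.88]. Speed limits (rad/s): [2.39, 2.39, 3.01, 3.14, 3.14, 3.14].

INTERFACE

Orientations are given as a unit quaternion [w, x, y, z].
In Python, from rig import * gives the robot as it stands.
- The arm moves only by the tool jog_arm, never from a script. Its argument "steps" is a list of rows, each an object with "jaw": the closure in counts, from 0 (fully open) to 255 (shut); "translation": the shift along the tool's x, y, z in m, a list of three; "twist": the turn, a rotation vector about the tool's x, y, z in degrees, a list of three. In form: [{"jaw": jaw, "translation": [x, y, z], "twist": [rx, ry, rz]}, ...]. A call has 1 to 8 rows; each row shifts and turns the commanded pose from where the row before left it, along the tool's axes as they then stand; what a row does not reach is not made up. A row lasts 1/10 s, in which the tool goes at most 50 mm and 8.59 degrees, less where a joint would pass 70% of its speed; a pose out of reach is approached as far as the arm can. A call is refused whole if a number of a shift passes 0.05 or a number of a turn 8.59, either way. A call with a gripper value outside its range is refused whole. The fingers move at their own pace and stop on an object; "force" is the grip in N (left out, the last holds). Time passes only in rows, so rows that do not move let the fingers close. It gives the time, the measured TCP pose, the force, the opening and the grip force at its end, in the units of the state.
- state(): the state, without advancing time (a new reading comes with each control period).
- read_camera(name): name is "scene" or "top"; returns a dict with "frame" (420x560x3 uint8, blue, green, red), "depth" (420x560 float32, m along the optical axis (not along the pixel's ray), 0 where there is no reading), "fx", "fy", "cx", "cy" (pixels), "cam_to_world" (4x4, takes a point from camera to world coordinates). Camera axes: x right, y down, z forward; pixel columns grow to the right and rows downward; lengths in m; the calibration is good to about 2 mm. A picture is of the moment at which its call begins.
- job_done(): hands the job in; it is judged then, once.
Trained networks look in a picture, given as the dict that the camera call returned (one of the last four; its "shot" number tells which), for a name from the list of things; names that differ only in an ending like _2 or _b are one class to them, and where a whole thing is asked for, a point or a joint stands for the part that bears it (a point fixed in the world has none). Each returns a list of dicts, best first, with "conf" (0 to 1); they miss things now and then, are a little off and sometimes report something else, mostly with a low value. They report only what shows in the picture. A call takes as long as a camera call. They do not tell look-alikes from the thing itself.
- cut_out(picture, thing): "region" (420x560 bool, what is visible of it) and "box" ([left, top, width, height] in pixels, round what is visible of it).
- spot_point(picture, thing): "at" ([row, column] in pixels: a listed point, or the origin of a listed thing).
The state is a dict: "time": time; "qpos": joint angles; "dq": joint speeds; "joint_torque": joint torques, N m; "eef_pos": TCP position; "tool_rot": TCP orientation; "wrist_force": force on the tool from outside, world axes, zero at the start; "moment": the same for the moment, N m; "finger_gap": opening from 0.0 (shut) to 1.0 (fully open); "grasp_force": force on a finger pad.
Only numpy, scipy, OpenCV 4.12 (cv2) and the standard library are available. Lean on these libraries where they do the work, as an engineer would, in place of code of your own. Each camera call takes 0.05 s, during which the arm holds its last target. There are 200 camera calls.

## Working session

There is one attempt and no reset: what is moved stays moved. The work goes in short steps, Python scripts to look and compute and a tool call to move; the robot and the scene stay as the last step left them, time stands still between calls to the robot, and variables do not carry over. Pictures are saved under pics/ and viewed, at most 10 in all, crops included, and the job is handed in when it is done.

Besides the shell and the picture viewer there is one more tool, called after "Request:" as name([rows], argument=value, ...), one row to a line, values as JSON. jog_arm: Moves the arm, as the interface text tells. Its arguments: {"type":"object","properties":{"steps":{"type":"array"},"force":{"type":"number"}},"required":["steps"]}

```bash
mkdir -p pics
cat > h.py <<'E'
from rig import *
import numpy as np, cv2
def w(p,rc,z=None):
    """pixel -> world by depth, or on the plane of height z"""
    r,c=rc; T=np.array(p["cam_to_world"]); d=np.array([(c-p["cx"])/p["fx"],(r-p["cy"])/p["fy"],1.])
    if z is None:
        k=p["depth"][int(r)-1:int(r)+2,int(c)-1:int(c)+2]; k=k[k>0]; s=np.median(k) if k.size else np.nan
    else: s=(z-T[2,3])/(T[:3,:3]@d)[2]
    return T[:3,:3]@d*s+T[:3,3]
E
cat > a.py <<'E'
from h import *
s=state(); print({k:np.round(v,3).tolist() for k,v in s.items()})
for n in ("scene","top"):
    p=read_camera(n); cv2.imwrite(f"pics/{n}0.png",p["frame"]); print(n,p["fx"],np.round(p["cam_to_world"],2).tolist())
    for t in ("fixture","stop","carrier","carrier_grip","knob_grip","clamp_arm","tab_end","foot_face"):
        for q in spot_point(p,t)[:3]: print(t,round(q["conf"],2),np.round(q["at"]),np.round(w(p,q["at"]),3))
E
ls; python3 a.py
```

```text
a.py
h.py
pics
{'time': 0.0, 'qpos': [-1.428, 0.313, 1.498, -0.0, 1.331, -0.223], 'dq': [-0.0, 0.001, 0.001, 0.001, 0.001, 0.0], 'joint_torque': [0.001, -41.226, -25.974, -0.0, 0.004, 0.0], 'eef_pos': [0.188, -0.49, 0.231], 'tool_rot': [-0.001, 0.983, 0.182, 0.0], 'wrist_force': [-0.057, 0.486, 0.132], 'moment': [-0.017, 0.054, 0.018], 'grasp_force': 0.0, 'finger_gap': 1.0}
scene 409.64977742017174 [[-0.48, 0.5, -0.72, 1.41], [0.88, 0.26, -0.41, 0.51], [-0.02, -0.83, -0.56, 0.82], [0.0, 0.0, 0.0, 1.0]]
fixture 0.85 [243. 290.] [0.525 0.064 0.009]
stop 0.47 [245. 305.] [0.524 0.112 0.019]
carrier 0.7 [238. 264.] [ 0.55  -0.018  0.017]
carrier 0.68 [190. 267.] [ 0.286 -0.158  0.007]
carrier 0.55 [297. 385.] [0.606 0.386 0.007]
carrier_grip 0.91 [182. 269.] [ 0.242 -0.176  0.018]
carrier_grip 0.83 [231. 244.] [ 0.583 -0.068  0.05 ]
carrier_grip 0.74 [294. 364.] [0.642 0.338 0.029]
knob_grip 0.57 [208. 287.] [0.532 0.053 0.145]
clamp_arm 0.58 [217. 288.] [0.525 0.055 0.108]
top 420.73001727659823 [[-0.01, -0.97, 0.23, 0.31], [-1.0, 0.01, -0.01, 0.0], [0.01, -0.23, -0.97, 1.05], [0.0, 0.0, 0.0, 1.0]]
fixture 0.96 [223. 257.] [0.494 0.044 0.138]
stop 0.65 [259. 138.] [0.429 0.338 0.024]
stop 0.56 [228. 238.] [0.491 0.09  0.098]
carrier 0.95 [211. 282.] [ 0.548 -0.012  0.023]
carrier 0.85 [313. 349.] [ 0.303 -0.063  0.658]
carrier 0.79 [195. 124.] [0.596 0.39  0.006]
carrier_grip 0.71 [202. 308.] [ 0.568 -0.077  0.034]
knob_grip 0.48 [212. 253.] [0.517 0.053 0.142]
clamp_arm 0.79 [217. 259.] [0.505 0.04  0.144]
clamp_arm 0.68 [215. 256.] [0.51  0.047 0.145]
```

View pics/scene0.png

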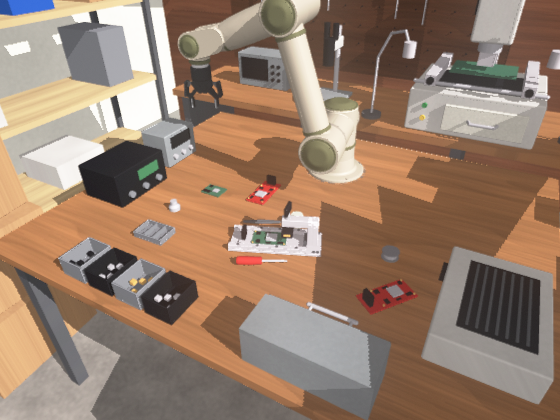

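View pics/top0.png

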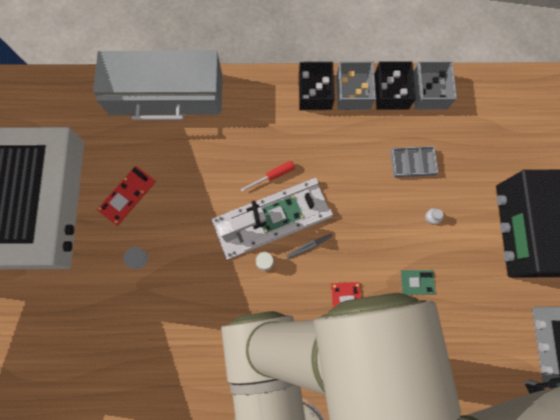

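The top view shows the fixture at about (272, 218), running from the grip block at (310, 200) to the column at (222, 236). The silver and green carrier in its channel is the one meant. The red ones at (126, 195) and (346, 297) are look-alikes. Next I'll fit the fixture pose and take one crop.

```bash
cat > fit.py <<'E'
from h import *
from scipy.optimize import minimize
p=read_camera("top"); q=read_camera("scene")
def cloud(p,m):
    r,c=np.nonzero(m&(p["depth"]>0)); s=p["depth"][r,c]; T=np.array(p["cam_to_world"])
    return (T[:3,:3]@np.array([(c-p["cx"])/p["fx"]*s,(r-p["cy"])/p["fy"]*s,s])).T+T[:3,3]
P=[]
for im in (p,q):
    f=cut_out(im,"fixture")[0]; m=f["region"]; X=cloud(im,m); print(f["conf"],f["box"],len(X)); 
    b=X[(X[:,2]>.006)&(X[:,2]<.028)]
    rect=cv2.minAreaRect(b[:,:2].astype(np.float32)); print("rect",rect)
    k=X[(X[:,2]>.139)&(X[:,2]<.152)]; print("wing top",len(k),k.mean(0)); print(cv2.minAreaRect(k[:,:2].astype(np.float32)))
    for g in [x for x in cut_out(im,"carrier_grip")]:
        Y=cloud(im,g["region"]); print("cg",g["conf"],g["box"],Y.mean(0).round(3))
    Y=X[(X[:,2]>.045)&(X[:,2]<.056)]; Y=Y[Y[:,1]<-.03]; print("grip top",len(Y),Y.mean(0), cv2.minAreaRect(Y[:,:2].astype(np.float32)))
c=cv2.resize(p["frame"][165:270,195:345],None,fx=5,fy=5,interpolation=cv2.INTER_CUBIC)
cv2.imwrite("pics/c1.png",c)
c=cv2.resize(q["frame"][190:270,220:335],None,fx=6,fy=6,interpolation=cv2.INTER_CUBIC)
cv2.imwrite("pics/c2.png",c)
E
python3 fit.py
```

```text
0.86 [213.5, 177.5, 119.1, 83.4] 3471
rect ((0.5335926413536072, 0.012629598379135132), (0.11010852456092834, 0.28492188453674316), 21.690155029296875)
wing top 114 [0.51944467 0.04749837 0.1444466 ]
((0.520455002784729, 0.04768947511911392), (0.049920231103897095, 0.01171860285103321), 11.124985694885254)
cg 0.83 [96.6, 164.0, 60.1, 60.6] [0.596 0.384 0.009]
cg 0.72 [331.6, 282.9, 28.5, 23.8] [ 0.348 -0.163  0.009]
grip top 0 [nan nan nan] ((0.0, 0.0), (0.0, 0.0), 0.0)
0.55 [229.5, 199.0, 93.9, 58.2] 2358
rect ((0.536363422870636, 0.015228256583213806), (0.1137131005525589, 0.2846265137195587), 21.87932586669922)
wing top 45 [0.52370011 0.05120736 0.14400177]
((0.5225782990455627, 0.04948882758617401), (0.05341799929738045, 0.012016999535262585), 12.307066917419434)
cg 0.9 [354.9, 278.4, 63.0, 34.7] [0.605 0.389 0.011]
cg 0.85 [245.8, 224.9, 41.1, 21.9] [ 0.554 -0.026  0.021]
grip top 0 [nan nan nan] ((0.0, 0.0), (0.0, 0.0), 0.0)fit.py:15: RuntimeWarning: Mean of empty slice.
  Y=X[(X[:,2]>.045)&(X[:,2]<.056)]; Y=Y[Y[:,1]<-.03]; print("grip top",len(Y),Y.mean(0), cv2.minAreaRect(Y[:,:2].astype(np.float32)))
  ret = um.true_divide(
```

View pics/c1.png

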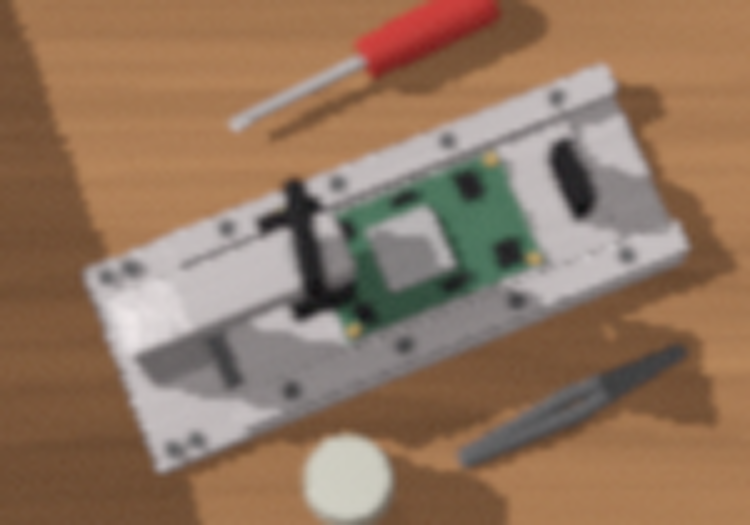

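View pics/c2.png

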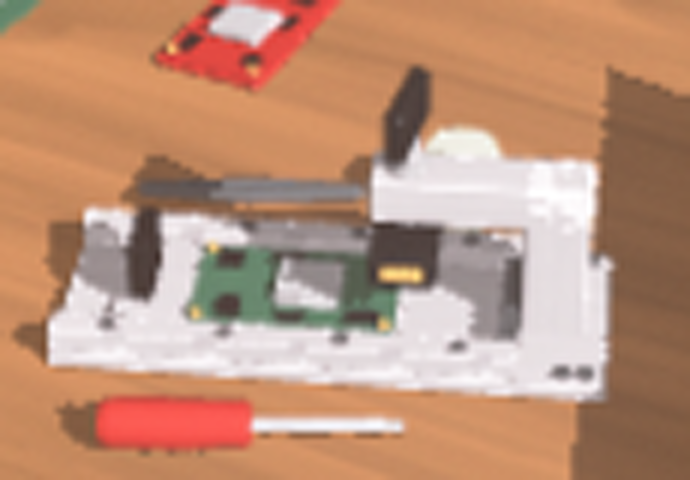

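```bash
cat >> h.py <<'E'
O=np.array([.5203,.048]); YAW=np.radians(21.7); ex=np.array([np.cos(YAW),np.sin(YAW)]); ey=np.array([-ex[1],ex[0]])
def fx(X): d=np.asarray(X)[:2]-O; return np.round([d@ex,d@ey],4)
E
python3 - <<'E'
from h import *
for n in("top","scene"):
    p=read_camera(n); r0,r1,c0,c1=(180,215,290,325) if n=="top" else (215,260,228,262)
    for r in range(r0,r1,1):
        for c in range(c0,c1,1):
            X=w(p,(r,c))
            if .044<X[2]<.06:
                f=fx(X)
                if -.17<f[1]<-.08 and (r+c)%2==0: print(n,r,c,X.round(3),f)
    for t in("carrier","carrier_grip"):
        for g in spot_point(p,t):
            a=w(p,g["at"],.041 if t!="carrier" else .01); print(t,g["conf"],a.round(3),fx(a))
E
```

```text
top 192 308 [ 0.588 -0.077  0.05 ] [ 0.0171 -0.1413]
top 193 307 [ 0.586 -0.074  0.051] [ 0.0155 -0.1379]
top 193 309 [ 0.586 -0.079  0.05 ] [ 0.0138 -0.1425]
top 194 306 [ 0.583 -0.072  0.051] [ 0.0141 -0.1346]
top 194 308 [ 0.583 -0.077  0.051] [ 0.0121 -0.139 ]
top 194 310 [ 0.584 -0.082  0.048] [ 0.011  -0.1442]
top 195 307 [ 0.58  -0.074  0.052] [ 0.0106 -0.1357]
top 195 309 [ 0.581 -0.079  0.051] [ 0.0089 -0.1404]
top 196 306 [ 0.578 -0.072  0.05 ] [ 0.0096 -0.1328]
top 196 308 [ 0.578 -0.077  0.051] [ 0.0074 -0.1371]
top 196 310 [ 0.578 -0.082  0.05 ] [ 0.0058 -0.1418]
top 197 307 [ 0.575 -0.074  0.051] [ 0.006  -0.1338]
top 197 309 [ 0.575 -0.079  0.052] [ 0.004  -0.1382]
top 197 311 [ 0.575 -0.084  0.051] [ 0.0023 -0.1429]
top 198 308 [ 0.573 -0.076  0.052] [ 0.0027 -0.135 ]
top 198 310 [ 0.572 -0.081  0.053] [ 0.0006 -0.1394]
top 199 307 [ 0.572 -0.074  0.046] [ 0.0024 -0.1326]
top 199 309 [ 0.57  -0.079  0.052] [-0.0006 -0.1363]
top 199 311 [ 0.57  -0.084  0.052] [-0.0025 -0.1408]
top 200 308 [ 0.568 -0.076  0.05 ] [-0.0017 -0.1333]
top 200 310 [ 0.568 -0.081  0.052] [-0.0
[... 1695 characters left out ...]
242 [ 0.583 -0.076  0.051] [ 0.0123 -0.1382]
scene 230 244 [ 0.58  -0.07   0.051] [ 0.0115 -0.1321]
scene 231 241 [ 0.586 -0.078  0.048] [ 0.0146 -0.1411]
scene 231 243 [ 0.584 -0.071  0.05 ] [ 0.0154 -0.1346]
scene 232 242 [ 0.588 -0.073  0.047] [ 0.0177 -0.1374]
scene 232 244 [ 0.583 -0.069  0.045] [ 0.0146 -0.1318]
carrier 0.96 [0.608 0.384 0.01 ] [0.2059 0.2793]
carrier 0.91 [ 0.543 -0.02   0.01 ] [-0.0042 -0.0718]
carrier 0.74 [ 0.304 -0.135  0.01 ] [-0.2687 -0.0905]
carrier_grip 0.85 [ 0.253 -0.158  0.041] [-0.3241 -0.0928]
carrier_grip 0.83 [ 0.566 -0.069  0.041] [-0.0009 -0.1258]
carrier_grip 0.8 [0.651 0.342 0.041] [0.2303 0.2243]
carrier_grip 0.4 [0.544 0.12  0.041] [0.049  0.0583]
```

```bash
python3 -c "
import rig; print({k:v for k,v in vars(rig).items() if not k.startswith('__')})"
```

```text
{'read_camera': <function make.<locals>.drawn_camera at 0x7fb2a0e900e0>, 'job_done': <function connect.<locals>.done at 0x7fb2a0e077e0>, 'state': <function make.<locals>.<lambda> at 0x7fb2a0e905e0>, 'cut_out': <function make.<locals>.keyed.<locals>.call at 0x7fb2a0e90720>, 'spot_point': <function make.<locals>.keyed.<locals>.call at 0x7fb2a0e90860>, 'PlanningError': <class 'rig.PlanningError'>, 'pinch_z': -0.0187}
```

Request:
jog_arm([
  {"jaw":0,"translation":[0.042,-0.0205,0],"twist":[0,0,0]},
  {"jaw":0,"translation":[0.042,-0.0205,0],"twist":[0,0,0]},
  {"jaw":0,"translation":[0.042,-0.0205,0],"twist":[0,0,0]},
  {"jaw":0,"translation":[0.042,-0.0205,0],"twist":[0,0,0]},
  {"jaw":0,"translation":[0.042,-0.0205,0],"twist":[0,0,0]},
  {"jaw":0,"translation":[0.042,-0.0205,0],"twist":[0,0,0]},
  {"jaw":0,"translation":[0.042,-0.0205,0],"twist":[0,0,0]},
  {"jaw":0,"translation":[0.042,-0.0205,0],"twist":[0,0,0]},
], force=25)

```text
time: 2.3
eef_pos: [0.444, -0.2153, 0.2315]
tool_rot: [0.0, 0.983, 0.182, 0.0]
wrist_force: [0.3, -0.3, 1.1]
finger_gap: 1.002
grasp_force: 0.0
```

Request:
jog_arm([
  {"jaw":0,"translation":[0.042,-0.0205,0],"twist":[0,0,0]},
  {"jaw":0,"translation":[0.042,-0.0205,0],"twist":[0,0,0]},
  {"jaw":0,"translation":[0.042,-0.0205,0],"twist":[0,0,0]},
  {"jaw":0,"translation":[0.042,-0.0205,0],"twist":[0,0,0]},
  {"jaw":0,"translation":[0,0,0],"twist":[0,0,-8.5]},
  {"jaw":0,"translation":[0,0,0],"twist":[0,0,-8.5]},
  {"jaw":0,"translation":[0,0,0],"twist":[0,0,-8.5]},
  {"jaw":0,"translation":[0,0,0],"twist":[0,0,-8.5]},
])

```text
time: 3.1
eef_pos: [0.5705, -0.0801, 0.2312]
tool_rot: [-0.0, 0.886, 0.464, -0.0]
wrist_force: [-0.2, -0.5, 0.7]
finger_gap: 1.002
grasp_force: 0.0
```

Request:
jog_arm([
  {"jaw":60,"translation":[0,0,0],"twist":[0,0,-8.5]},
  {"jaw":60,"translation":[0,0,0],"twist":[0,0,-8.5]},
  {"jaw":60,"translation":[0,0,0],"twist":[0,0,-8.5]},
  {"jaw":60,"translation":[0,0,0],"twist":[0,0,-8.5]},
  {"jaw":60,"translation":[0,0,0],"twist":[0,0,-8.5]},
  {"jaw":60,"translation":[0,0,0],"twist":[0,0,-8.5]},
  {"jaw":60,"translation":[0,0,0],"twist":[0,0,-8.5]},
  {"jaw":60,"translation":[0,0,0],"twist":[0,0,-8.5]},
])

```text
time: 3.9
eef_pos: [0.5704, -0.0803, 0.2313]
tool_rot: [-0.0, 0.475, 0.88, 0.0]
wrist_force: [-0.3, -0.1, -0.2]
finger_gap: 0.768
grasp_force: 0.0
```

Request:
jog_arm([
  {"jaw":60,"translation":[0,0,0],"twist":[0,0,-8.5]},
  {"jaw":60,"translation":[0,0,0],"twist":[0,0,-8.5]},
  {"jaw":60,"translation":[0,0,0],"twist":[0,0,-8.5]},
  {"jaw":60,"translation":[0,0,0],"twist":[0,0,-8.5]},
  {"jaw":60,"translation":[0,0,0],"twist":[0,0,-8.5]},
  {"jaw":60,"translation":[0,0,0],"twist":[0,0,-8.5]},
  {"jaw":60,"translation":[0,0,0],"twist":[0,0,-8.5]},
  {"jaw":60,"translation":[0,0,0],"twist":[0,0,-8.5]},
])

```text
time: 4.7
eef_pos: [0.5704, -0.0803, 0.2312]
tool_rot: [-0.0, -0.099, 0.995, 0.0]
wrist_force: [0.2, 1.2, 0.4]
finger_gap: 0.763
grasp_force: 0.0
```

```bash
cat > st.py <<'E'
from h import *
s=state(); q=np.array(s["tool_rot"]); 
from scipy.spatial.transform import Rotation as R
M=R.from_quat(q[[1,2,3,0]]).as_matrix(); psi=np.degrees(np.arctan2(M[1,0],M[0,0])); x=np.array(s["eef_pos"])
print("t",s["time"],"q",np.round(s["qpos"],3),"yaw",round(psi,2),"z",x[2].round(4),"fix",fx(x),"F",np.round(s["wrist_force"],1),"M",np.round(s["moment"],2),"gap",s["finger_gap"],"gf",s["grasp_force"])
print("tool z",M[:,2].round(4))
def to(f,z): # tool-frame shift to fixture point f, height z
    return (M.T@(np.r_[O+f[0]*ex+f[1]*ey,z]-x)).round(4)
E
python3 - <<'E'
from st import *
print(to((0,-.138),.025))
E
```

```text
t 4.7 q [-0.343  0.426  1.337  0.     1.378 -2.111] yaw -168.69 z 0.2312 fix [-0.0008 -0.1377] F [0.2 1.2 0.4] M [ 0.02  0.02 -0.03] gap 0.7633756931448294 gf 0.0
tool z [-1.e-04  1.e-04 -1.e+00]
[-9.000e-04 -1.000e-04  2.062e-01]
```

Request:
jog_arm([
  {"jaw":90,"translation":[0,0,0.03],"twist":[0,0,-5.2]},
  {"jaw":90,"translation":[0,0,0.03],"twist":[0,0,-5.2]},
  {"jaw":90,"translation":[-0.001,0,0.03],"twist":[0,0,0]},
  {"jaw":90,"translation":[0,0,0.03],"twist":[0,0,0]},
  {"jaw":90,"translation":[0,0,0.03],"twist":[0,0,0]},
  {"jaw":90,"translation":[0,0,0],"twist":[0,0,0]},
])

```text
time: 5.3
eef_pos: [0.5694, -0.0792, 0.0778]
tool_rot: [-0.003, -0.185, 0.983, 0.002]
wrist_force: [-0.7, -0.3, 0.3]
finger_gap: 0.644
grasp_force: 0.0
```

Run:
```python
from st import *
print(to((0,-.138),.025))
p=read_camera("top");q=read_camera("scene")
a=cv2.resize(p["frame"][160:265,215:345],None,fx=3,fy=3); b=cv2.resize(q["frame"][165:270,205:335],None,fx=3,fy=3)
cv2.imwrite("pics/d1.png",np.hstack([a,b]))
```

```text
t 5.3 q [-0.342  0.583  1.518  0.     1.048 -2.286] yaw -158.64 z 0.0778 fix [-0.0014 -0.1364] F [-0.7 -0.3  0.3] M [ 0.05  0.01 -0.05] gap 0.6442542424775224 gf 0.0
tool z [-0.0068  0.0024 -1.    ]
[-0.0017 -0.0019  0.0528]
```

View pics/d1.png

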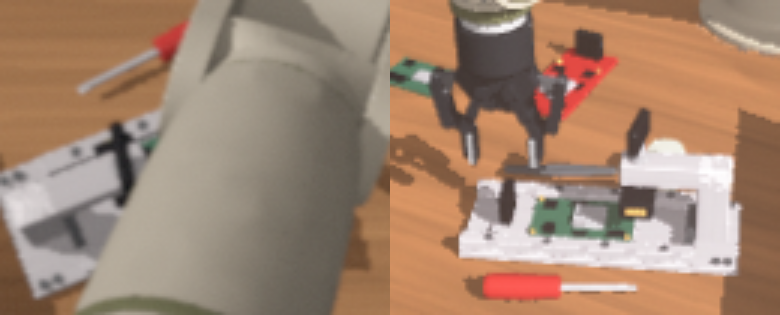

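The gripper straddles the black grip block, with the fingers at (470, 160) and (535, 160) either side of the block at (508, 200). I'll descend and pinch it.

Request:
jog_arm([
  {"jaw":90,"translation":[0,0,0.018],"twist":[0,0,0]},
  {"jaw":90,"translation":[-0.001,0,0.018],"twist":[0,0,0]},
  {"jaw":90,"translation":[0,0,0.017],"twist":[0,0,0]},
  {"jaw":90,"translation":[0,0,0],"twist":[0,0,0]},
  {"jaw":90,"translation":[0,0,0],"twist":[0,0,0]},
])

```text
time: 5.9
eef_pos: [0.5732, -0.0798, 0.0301]
tool_rot: [0.001, -0.185, 0.983, -0.001]
wrist_force: [-0.1, -0.2, 0.5]
finger_gap: 0.646
grasp_force: 0.0
```

Run:
```python
from st import *
print(to((0,-.138),.025))
```

```text
t 5.9 q [-0.341  0.654  1.543  0.     0.943 -2.284] yaw -158.64 z 0.0301 fix [ 0.0019 -0.1384] F [-0.1 -0.2  0.5] M [-0.01  0.02  0.02] gap 0.6459948740809668 gf 0.0
tool z [ 2.3e-03 -8.0e-04 -1.0e+00]
[0.0019 0.0004 0.0051]
```

Request:
jog_arm([
  {"jaw":90,"translation":[0.0015,0,0.003],"twist":[0,0,0]},
  {"jaw":255,"translation":[0,0,0],"twist":[0,0,0]},
  {"jaw":255,"translation":[0,0,0],"twist":[0,0,0]},
  {"jaw":255,"translation":[0,0,0],"twist":[0,0,0]},
  {"jaw":255,"translation":[0,0,0],"twist":[0,0,0]},
  {"jaw":255,"translation":[0,0,0],"twist":[0,0,0]},
  {"jaw":255,"translation":[0,0,0],"twist":[0,0,0]},
  {"jaw":255,"translation":[0,0,0],"twist":[0,0,0]},
], force=30)

```text
time: 6.7
eef_pos: [0.5711, -0.0802, 0.0257]
tool_rot: [0.0, -0.185, 0.983, -0.0]
wrist_force: [-1.2, -1.2, 4.9]
finger_gap: 0.136
grasp_force: 31.1
```

```bash
python3 st.py
```

```text
t 6.7 q [-0.343  0.658  1.55  -0.     0.934 -2.286] yaw -158.64 z 0.0257 fix [-0.0002 -0.1379] F [-1.2 -1.2  4.9] M [-0.03  0.26 -0.01] gap 0.13580369880692253 gf 31.142526268959045
tool z [ 6.e-04 -2.e-04 -1.e+00]
```

Request:
jog_arm([
  {"jaw":255,"translation":[0,0.003,0],"twist":[0,0,0]},
  {"jaw":255,"translation":[0,0.005,0],"twist":[0,0,0]},
  {"jaw":255,"translation":[0,0.005,0],"twist":[0,0,0]},
  {"jaw":255,"translation":[0,0.005,0],"twist":[0,0,0]},
  {"jaw":255,"translation":[0,0.005,0],"twist":[0,0,0]},
  {"jaw":255,"translation":[0,0.005,0],"twist":[0,0,0]},
  {"jaw":255,"translation":[0,0.005,0],"twist":[0,0,0]},
  {"jaw":255,"translation":[0,0.005,0],"twist":[0,0,0]},
])

```text
time: 7.5
eef_pos: [0.5574, -0.0446, 0.0257]
tool_rot: [0.001, -0.185, 0.983, -0.001]
wrist_force: [1.6, -4.9, 4.9]
finger_gap: 0.132
grasp_force: 31.2
```

```bash
python3 st.py
```

```text
t 7.5 q [-2.890e-01  6.270e-01  1.608e+00 -1.000e-03  9.050e-01 -2.233e+00] yaw -158.63 z 0.0257 fix [ 0.0002 -0.0998] F [ 1.6 -4.9  4.9] M [-0.7  -0.21 -0.01] gap 0.1320971329558484 gf 31.2167090177536
tool z [ 1.4e-03 -9.0e-04 -1.0e+00]
```

Request:
jog_arm([
  {"jaw":255,"translation":[0,0.003,0],"twist":[0,0,0]},
  {"jaw":255,"translation":[0,0.002,0],"twist":[0,0,0]},
  {"jaw":255,"translation":[0,0.002,0],"twist":[0,0,0]},
  {"jaw":255,"translation":[0,0.001,0],"twist":[0,0,0]},
  {"jaw":255,"translation":[0,0,0],"twist":[0,0,0]},
])

```text
time: 8.0
eef_pos: [0.5544, -0.0371, 0.0257]
tool_rot: [0.001, -0.186, 0.983, -0.0]
wrist_force: [1.5, -2.9, 5.1]
finger_gap: 0.137
grasp_force: 31.3
```

Request:
jog_arm([
  {"jaw":255,"translation":[0,0.001,0],"twist":[0,0,0]},
  {"jaw":255,"translation":[0,0.001,0],"twist":[0,0,0]},
  {"jaw":255,"translation":[0,0,0],"twist":[0,0,0]},
])

```text
time: 8.3
eef_pos: [0.5537, -0.0354, 0.0257]
tool_rot: [0.001, -0.186, 0.983, -0.0]
wrist_force: [0.8, -4.3, 5.3]
finger_gap: 0.135
grasp_force: 31.3
```

```bash
python3 st.py
```

```text
t 8.3 q [-0.275  0.62   1.621 -0.     0.899 -2.218] yaw -158.62 z 0.0257 fix [ 0.0002 -0.0898] F [ 0.8 -4.3  5.3] M [-0.6  -0.16  0.1 ] gap 0.13541634414296083 gf 31.265729069709778
tool z [ 1.3e-03 -8.0e-04 -1.0e+00]
```

Request:
jog_arm([
  {"jaw":255,"translation":[0,0.001,0],"twist":[0,0,0]},
  {"jaw":255,"translation":[0,0.001,0],"twist":[0,0,0]},
  {"jaw":255,"translation":[0,0,0],"twist":[0,0,0]},
])

```text
time: 8.6
eef_pos: [0.553, -0.0335, 0.0257]
tool_rot: [0.001, -0.186, 0.983, -0.0]
wrist_force: [1.3, -4.2, 6.1]
finger_gap: 0.137
grasp_force: 31.3
```

Request:
jog_arm([
  {"jaw":255,"translation":[0,0.001,0],"twist":[0,0,0]},
  {"jaw":255,"translation":[0,0,0],"twist":[0,0,0]},
])

```text
time: 8.8
eef_pos: [0.5526, -0.0326, 0.0257]
tool_rot: [0.001, -0.186, 0.983, -0.0]
wrist_force: [1.0, -3.6, 6.4]
finger_gap: 0.133
grasp_force: 31.3
```

Request:
jog_arm([
  {"jaw":255,"translation":[0,0.001,0],"twist":[0,0,0]},
  {"jaw":255,"translation":[0,0,0],"twist":[0,0,0]},
])

```text
time: 9.0
eef_pos: [0.5524, -0.0319, 0.0257]
tool_rot: [0.001, -0.186, 0.983, -0.001]
wrist_force: [1.6, -5.3, 4.1]
finger_gap: 0.131
grasp_force: 31.1
```

Request:
jog_arm([
  {"jaw":255,"translation":[0,0.001,0],"twist":[0,0,0]},
  {"jaw":255,"translation":[0,0,0],"twist":[0,0,0]},
])

```text
time: 9.2
eef_pos: [0.5527, -0.0317, 0.0258]
tool_rot: [0.001, -0.186, 0.983, -0.002]
wrist_force: [5.3, -10.0, 0.8]
finger_gap: 0.135
grasp_force: 30.8
```

Request:
jog_arm([
  {"jaw":255,"translation":[0,0.0005,0],"twist":[0,0,0]},
  {"jaw":255,"translation":[0,0,0],"twist":[0,0,0]},
])

```text
time: 9.4
eef_pos: [0.5527, -0.0317, 0.0259]
tool_rot: [0.002, -0.186, 0.983, -0.002]
wrist_force: [5.6, -11.9, 1.6]
finger_gap: 0.134
grasp_force: 30.9
```

```bash
python3 st.py
```

```text
t 9.4 q [-0.268  0.616  1.627 -0.003  0.893 -2.211] yaw -158.6 z 0.0259 fix [ 0.0007 -0.086 ] F [  5.6 -11.9   1.6] M [-1.79 -0.72  0.19] gap 0.1338161888597876 gf 30.853503048419952
tool z [ 0.0038 -0.0031 -1.    ]
```

Request:
jog_arm([
  {"jaw":80,"translation":[0,0,0],"twist":[0,0,0]},
  {"jaw":80,"translation":[0,0,0],"twist":[0,0,0]},
  {"jaw":80,"translation":[0,0,0],"twist":[0,0,0]},
  {"jaw":80,"translation":[0,0,0],"twist":[0,0,0]},
  {"jaw":80,"translation":[0,0,-0.02],"twist":[0,0,0]},
  {"jaw":80,"translation":[0,0,-0.035],"twist":[0,0,0]},
  {"jaw":80,"translation":[0,0,-0.035],"twist":[0,0,0]},
  {"jaw":80,"translation":[0,0,-0.035],"twist":[0,0,0]},
])

```text
time: 10.2
eef_pos: [0.5511, -0.03, 0.1515]
tool_rot: [-0.0, -0.185, 0.983, 0.0]
wrist_force: [-0.8, 0.7, -0.2]
finger_gap: 0.687
grasp_force: 0.0
```

Request:
jog_arm([
  {"jaw":80,"translation":[0,0,-0.035],"twist":[0,0,0]},
  {"jaw":80,"translation":[0,0,-0.035],"twist":[0,0,0]},
  {"jaw":80,"translation":[0,0,0],"twist":[0,0,0]},
])

```text
time: 10.5
eef_pos: [0.5529, -0.0304, 0.2249]
tool_rot: [0.004, -0.185, 0.983, -0.002]
wrist_force: [1.1, -0.6, -0.6]
finger_gap: 0.685
grasp_force: 0.0
```

Run:
```python
from st import *
q=read_camera("scene"); pts=[]
for r in range(215,262):
    for c in range(228,285):
        X=w(q,(r,c)); f=fx(X)
        if .046<X[2]<.056 and abs(f[0])<.022 and -.17<f[1]<-.06: pts.append(f)
print("grip top y",np.mean(pts,0),len(pts), np.percentile(np.array(pts)[:,1],[5,95]))
for t in ("tab_end","foot_face"):
    for g in spot_point(q,t)[:2]: X=w(q,g["at"]); print(t,g,X.round(4),fx(X))
print(to((0,0),.112+.0))
m=(np.s_[205:255,255:335]); cv2.imwrite("pics/e1.png",cv2.resize(q["frame"][190:265,225:335],None,fx=6,fy=6,interpolation=cv2.INTER_CUBIC)); np.save("ref.npy",q["frame"])
```

```text
t 10.5 q [-0.267  0.377  1.426  0.     1.331 -2.211] yaw -158.62 z 0.2249 fix [ 0.0013 -0.0849] F [ 1.1 -0.6 -0.6] M [-0.02 -0.05 -0.04] gap 0.6851303164069804 gf 0.0
tool z [ 0.008 -0.002 -1.   ]
grip top y [ 0.00416333 -0.08591   ] 30 [-0.091395 -0.08099 ]
[0.0026 0.0854 0.1125]
```

View pics/e1.png

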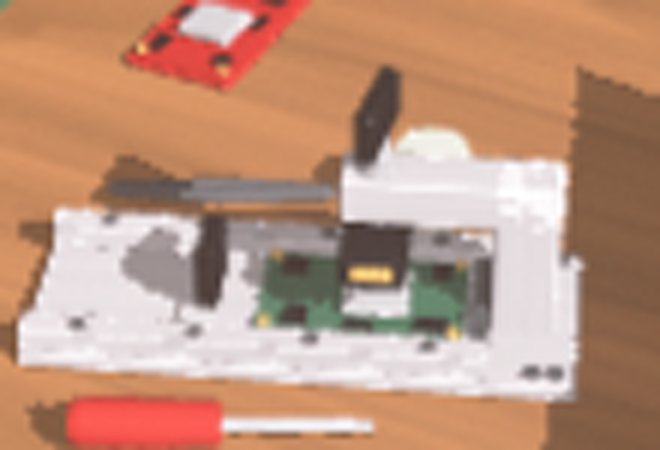

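The grip block has moved to fixture y = -0.086 and the board reaches the dark stop at (483, 290), so the carrier is home. Next is the knob.

Request:
jog_arm([
  {"jaw":80,"translation":[0.001,0.0425,0],"twist":[0,0,0]},
  {"jaw":80,"translation":[0,0.0425,0],"twist":[0,0,0]},
  {"jaw":80,"translation":[0,0,0],"twist":[0,0,5]},
  {"jaw":80,"translation":[0,0,0],"twist":[0,0,5.1]},
  {"jaw":80,"translation":[0,0,0.02],"twist":[0,0,0]},
  {"jaw":80,"translation":[0,0,0.015],"twist":[0,0,0]},
  {"jaw":80,"translation":[0,0,0],"twist":[0,0,0]},
  {"jaw":80,"translation":[0,0,0],"twist":[0,0,0]},
])

```text
time: 11.45
eef_pos: [0.5193, 0.0486, 0.1849]
tool_rot: [-0.001, -0.098, 0.995, 0.0]
wrist_force: [-0.4, -0.5, 0.4]
finger_gap: 0.687
grasp_force: 0.0
```

Run:
```python
from st import *
print(to((0,0),.1165))
p=read_camera("scene"); pts=[]
for r in range(190,225):
    for c in range(270,305):
        X=w(p,(r,c))
        if .12<X[2]<.152 and np.hypot(*fx(X))<.035: pts.append(X)
pts=np.array(pts); print(len(pts)); u=pts[pts[:,2]>.139]; print(cv2.minAreaRect(u[:,:2].astype(np.float32)),u.mean(0))
```

```text
t 11.45 q [-0.132  0.347  1.576  0.     1.22  -1.899] yaw -168.74 z 0.1849 fix [-0.0007  0.0009] F [-0.4 -0.5  0.4] M [-0.01 -0.04  0.02] gap 0.6870197332076725 gf 0.0
tool z [-1.5e-03  2.0e-04 -1.0e+00]
[-0.001  -0.0008  0.0683]
84
((0.5188900232315063, 0.04911176860332489), (0.04947470873594284, 0.011498965322971344), 10.619807243347168) [0.52434027 0.05095371 0.1434723 ]
```

Request:
jog_arm([
  {"jaw":80,"translation":[-0.0005,-0.0005,0.02],"twist":[0,0,0]},
  {"jaw":80,"translation":[0,0,0.02],"twist":[0,0,0]},
  {"jaw":80,"translation":[0,0,0.018],"twist":[0,0,0]},
  {"jaw":80,"translation":[0,0,0.01],"twist":[0,0,0]},
  {"jaw":80,"translation":[0,0,0],"twist":[0,0,0]},
  {"jaw":80,"translation":[0,0,0],"twist":[0,0,0]},
])

```text
time: 12.1
eef_pos: [0.5206, 0.0481, 0.1181]
tool_rot: [0.001, -0.098, 0.995, -0.0]
wrist_force: [0.6, -0.3, -0.2]
finger_gap: 0.684
grasp_force: 0.0
```

Request:
jog_arm([
  {"jaw":255,"translation":[0,0,0],"twist":[0,0,0]},
  {"jaw":255,"translation":[0,0,0],"twist":[0,0,0]},
  {"jaw":255,"translation":[0,0,0],"twist":[0,0,0]},
  {"jaw":255,"translation":[0,0,0],"twist":[0,0,0]},
  {"jaw":255,"translation":[0,0,0],"twist":[0,0,0]},
  {"jaw":255,"translation":[0,0,0],"twist":[0,0,0]},
  {"jaw":255,"translation":[0,0,0],"twist":[0,0,0]},
], force=40)

```text
time: 12.8
eef_pos: [0.5202, 0.0489, 0.1179]
tool_rot: [0.0, -0.098, 0.995, 0.001]
wrist_force: [-1.0, 5.1, 4.5]
finger_gap: 0.136
grasp_force: 49.0
```

```bash
cat > tab.py <<'E'
from st import *
q=read_camera("scene"); b=q["frame"][215:245,270:305].astype(int)
m=(b[...,2]>150)&(b[...,1]>110)&(b[...,2]-b[...,0]>70)
r,c=np.nonzero(m); X=np.array([np.r_[fx(w(q,(i+215,j+270))),w(q,(i+215,j+270))[2]] for i,j in zip(r,c)])
print("brass px",len(r), "rows",r.min()+215 if len(r) else 0,r.max()+215 if len(r) else 0,"mean fixture xyz",np.nanmean(X,0).round(4) if len(r) else "")
for t in ("tab_end",):
    for g in spot_point(q,t)[:1]: X=w(q,g["at"]); print(t,g["conf"],g["at"],fx(X),X[2].round(4))
cv2.imwrite("pics/tab_%05.1f.png"%s["time"],cv2.resize(q["frame"][175:265,235:335],None,fx=6,fy=6,interpolation=cv2.INTER_CUBIC))
E
python3 tab.py
```

```text
t 12.8 q [-0.131  0.425  1.655  0.002  1.061 -1.899] yaw -168.76 z 0.1179 fix [0.0002 0.0009] F [-1.   5.1  4.5] M [ 0.71  0.26 -0.13] gap 0.13601561873482546 gf 48.97854298353195
tool z [ 5.0e-04  1.4e-03 -1.0e+00]
brass px 76 rows 215 236 mean fixture xyz [-0.0897 -0.0411  0.0139]
```

```bash
python3 - <<'E'
s=open('tab.py').read()
s=s[:s.index("r,c=")]+'''r,c=np.nonzero(m); X=np.array([np.r_[fx(w(q,(i+215,j+270))),w(q,(i+215,j+270))[2]] for i,j in zip(r,c)])
k=(X[:,0]>.024)&(X[:,0]<.07)&(abs(X[:,1])<.018)&(X[:,2]>.03)&(X[:,2]<.068)
print("brass px",k.sum(),"rows",r[k].min()+215,r[k].max()+215,"mean row %.2f"%(r[k].mean()+215),"fix xyz mean",X[k].mean(0).round(4),"max x",X[k,0].max())
'''+s[s.index("cv2.imwrite"):]
open('tab.py','w').write(s)
E
python3 tab.py
```

```text
t 12.9 q [-0.131  0.425  1.655  0.002  1.061 -1.899] yaw -168.76 z 0.1179 fix [0.0002 0.0009] F [-1.1  4.9  4.9] M [ 0.72  0.22 -0.16] gap 0.13052971959202458 gf 48.978899493813515
tool z [ 5.0e-04  1.4e-03 -1.0e+00]
brass px 18 rows 234 236 mean row 235.17 fix xyz mean [0.0347 0.0008 0.0594] max x 0.0364
```

Request:
jog_arm([
  {"jaw":255,"translation":[0,0,0],"twist":[0,0,4]},
  {"jaw":255,"translation":[0,0,0],"twist":[0,0,8]},
  {"jaw":255,"translation":[0,0,0],"twist":[0,0,8]},
  {"jaw":255,"translation":[0,0,0],"twist":[0,0,8]},
  {"jaw":255,"translation":[0,0,0],"twist":[0,0,8]},
  {"jaw":255,"translation":[0,0,0],"twist":[0,0,8]},
  {"jaw":255,"translation":[0,0,0],"twist":[0,0,8]},
  {"jaw":255,"translation":[0,0,0],"twist":[0,0,8]},
])

```text
time: 13.75
eef_pos: [0.5202, 0.0491, 0.1179]
tool_rot: [0.0, 0.415, 0.91, 0.001]
wrist_force: [-1.9, 6.1, 3.5]
finger_gap: 0.132
grasp_force: 48.9
```

```bash
python3 tab.py
```

```text
t 13.75 q [-0.131  0.426  1.655  0.002  1.061 -0.847] yaw 130.95 z 0.1179 fix [0.0003 0.001 ] F [-1.9  6.1  3.5] M [0.89 0.14 0.14] gap 0.13233841433705984 gf 48.90011429786682
tool z [ 7.0e-04  1.5e-03 -1.0e+00]
brass px 19 rows 235 237 mean row 236.05 fix xyz mean [0.0339 0.0029 0.0555] max x 0.0353
```

Request:
jog_arm([
  {"jaw":255,"translation":[0,0,0],"twist":[0,0,8]},
  {"jaw":255,"translation":[0,0,0],"twist":[0,0,8]},
  {"jaw":255,"translation":[0,0,0],"twist":[0,0,8]},
  {"jaw":255,"translation":[0,0,0],"twist":[0,0,8]},
  {"jaw":255,"translation":[0,0,0],"twist":[0,0,8]},
  {"jaw":255,"translation":[0,0,0],"twist":[0,0,8]},
])

```text
time: 14.4
eef_pos: [0.5203, 0.0492, 0.1179]
tool_rot: [-0.0, 0.749, 0.662, 0.001]
wrist_force: [0.6, 6.7, 2.7]
finger_gap: 0.133
grasp_force: 48.8
```

```bash
python3 tab.py
```

```text
t 14.4 q [-0.131  0.426  1.655  0.002  1.061 -0.009] yaw 82.95 z 0.1179 fix [0.0005 0.0011] F [0.6 6.7 2.7] M [0.91 0.04 0.12] gap 0.13348797172700283 gf 48.80514867603779
tool z [ 0.001   0.0016 -1.    ]
brass px 18 rows 236 238 mean row 237.06 fix xyz mean [0.0342 0.0015 0.0519] max x 0.036
```

Request:
jog_arm([
  {"jaw":255,"translation":[0,0,0],"twist":[0,0,8]},
  {"jaw":255,"translation":[0,0,0],"twist":[0,0,8]},
  {"jaw":255,"translation":[0,0,0],"twist":[0,0,8]},
  {"jaw":255,"translation":[0,0,0],"twist":[0,0,8]},
])

```text
time: 14.85
eef_pos: [0.5205, 0.0491, 0.1179]
tool_rot: [-0.0, 0.903, 0.43, 0.001]
wrist_force: [1.8, 6.6, 3.8]
finger_gap: 0.129
grasp_force: 48.8
```

```bash
python3 tab.py
```

```text
t 14.85 q [-0.131  0.426  1.654  0.002  1.06   0.549] yaw 50.96 z 0.1179 fix [0.0006 0.001 ] F [1.8 6.6 3.8] M [ 0.92 -0.05  0.12] gap 0.12934455645712314 gf 48.7983425706625
tool z [ 0.0014  0.0015 -1.    ]
brass px 19 rows 236 238 mean row 237.11 fix xyz mean [0.0353 0.0011 0.0524] max x 0.0377
```

Request:
jog_arm([
  {"jaw":255,"translation":[0,0,0],"twist":[0,0,6]},
  {"jaw":255,"translation":[0,0,0],"twist":[0,0,6]},
])

```text
time: 15.1
eef_pos: [0.5205, 0.0491, 0.1179]
tool_rot: [-0.0, 0.943, 0.334, 0.001]
wrist_force: [2.3, 7.0, 3.2]
finger_gap: 0.13
grasp_force: 48.8
```

```bash
python3 tab.py
```

```text
t 15.1 q [-0.131  0.426  1.654  0.002  1.06   0.757] yaw 39.04 z 0.1179 fix [0.0006 0.001 ] F [2.3 7.  3.2] M [ 0.83 -0.05  0.15] gap 0.130119151432111 gf 48.79594847559929
tool z [ 0.0014  0.0015 -1.    ]
brass px 16 rows 236 238 mean row 237.31 fix xyz mean [0.0344 0.0005 0.0509] max x 0.0356
```

Request:
jog_arm([
  {"jaw":255,"translation":[0,0,0],"twist":[0,0,6]},
])

```text
time: 15.25
eef_pos: [0.5205, 0.049, 0.1179]
tool_rot: [-0.0, 0.958, 0.285, 0.001]
wrist_force: [1.2, 6.6, 3.0]
finger_gap: 0.129
grasp_force: 48.8
```

```bash
python3 tab.py | tail -1
```

```text
brass px 15 rows 236 238 mean row 237.40 fix xyz mean [0.0338 0.0006 0.0501] max x 0.0347
```

Request:
jog_arm([
  {"jaw":255,"translation":[0,0,0],"twist":[0,0,6]},
])

```text
time: 15.4
eef_pos: [0.5205, 0.049, 0.1179]
tool_rot: [-0.001, 0.972, 0.235, 0.001]
wrist_force: [1.1, 6.0, 2.3]
finger_gap: 0.131
grasp_force: 48.8
```

```bash
python3 tab.py | tail -1
```

```text
brass px 16 rows 237 239 mean row 237.69 fix xyz mean [0.0353 0.0017 0.0502] max x 0.037
```

Request:
jog_arm([
  {"jaw":255,"translation":[0,0,0],"twist":[0,0,6]},
])

```text
time: 15.55
eef_pos: [0.5205, 0.049, 0.1179]
tool_rot: [-0.001, 0.983, 0.184, 0.001]
wrist_force: [1.7, 5.8, 2.4]
finger_gap: 0.137
grasp_force: 48.8
```

```bash
python3 tab.py
```

```text
t 15.55 q [-0.131  0.426  1.654  0.002  1.06   1.069] yaw 21.17 z 0.1179 fix [0.0006 0.0009] F [1.7 5.8 2.4] M [ 0.79 -0.09  0.16] gap 0.13682223551172862 gf 48.80111575126648
tool z [ 0.0015  0.0014 -1.    ]
brass px 32 rows 237 241 mean row 238.94 fix xyz mean [0.0412 0.002  0.0502] max x 0.0472
```

View pics/tab_015.6.png

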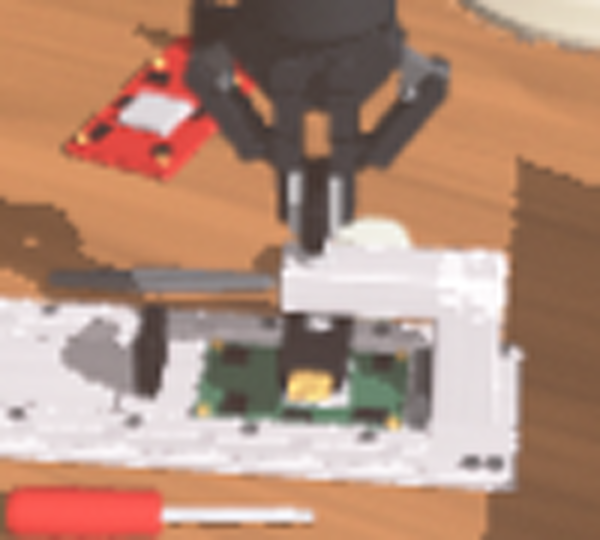

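```bash
ls pics
```

```text
c1.png
c2.png
d1.png
e1.png
scene0.png
tab_012.8.png
tab_012.9.png
tab_013.8.png
tab_014.4.png
tab_014.8.png
tab_015.1.png
tab_015.2.png
tab_015.4.png
tab_015.6.png
top0.png
```

The brass tab at (310, 385) now stands out of the gauge, to about x = 47 mm against 35 mm before. I'll release the knob and withdraw straight up.

Request:
jog_arm([
  {"jaw":80,"translation":[0,0,0],"twist":[0,0,0]},
  {"jaw":80,"translation":[0,0,0],"twist":[0,0,0]},
  {"jaw":80,"translation":[0,0,0],"twist":[0,0,0]},
  {"jaw":80,"translation":[0,0,0],"twist":[0,0,0]},
  {"jaw":80,"translation":[0,0,-0.02],"twist":[0,0,0]},
  {"jaw":80,"translation":[0,0,-0.03],"twist":[0,0,0]},
  {"jaw":80,"translation":[0,0,-0.03],"twist":[0,0,0]},
  {"jaw":80,"translation":[0,0,-0.03],"twist":[0,0,0]},
])

```text
time: 16.4
eef_pos: [0.5199, 0.0481, 0.2285]
tool_rot: [-0.0, 0.983, 0.185, -0.0]
wrist_force: [0.3, -0.7, -0.8]
finger_gap: 0.685
grasp_force: 0.0
```

Request:
jog_arm([
  {"jaw":80,"translation":[0,0,0],"twist":[0,0,0]},
  {"jaw":80,"translation":[0,0,0],"twist":[0,0,0]},
  {"jaw":80,"translation":[0,0,0],"twist":[0,0,0]},
])

```text
time: 16.7
eef_pos: [0.5196, 0.0481, 0.2261]
tool_rot: [-0.0, 0.983, 0.184, -0.001]
wrist_force: [0.1, 0.4, 0.7]
finger_gap: 0.689
grasp_force: 0.0
```

```bash
python3 tab.py
python3 - <<'E'
from h import *
q=read_camera("scene"); pts=[]
for r in range(215,262):
    for c in range(228,285):
        X=w(q,(r,c)); f=fx(X)
        if .046<X[2]<.056 and abs(f[0])<.022 and -.17<f[1]<-.06: pts.append(f)
print("grip top",np.mean(pts,0))
E
```

```text
t 16.7 q [-0.132  0.311  1.514 -0.     1.319  1.067] yaw 21.26 z 0.2261 fix [-0.0006  0.0004] F [0.1 0.4 0.7] M [ 0.05 -0.05 -0.01] gap 0.6894485367619673 gf 0.0
tool z [-2.1e-03  3.0e-04 -1.0e+00]
brass px 33 rows 237 241 mean row 238.91 fix xyz mean [0.0418 0.0024 0.0508] max x 0.0475
grip top [ 0.00470645 -0.08562258]
```

```bash
python3 -c "
from rig import *
print(job_done())"
```

```text
the job is handed in; nothing more can be done
None
```

The carrier is home against the end stop, and I turned the knob clockwise about 3 rad and stopped when the brass tab popped out. The arm is withdrawn clear, and I handed the job in at about 17 s.

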